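# Start a bolt in a threaded boss with a crank key

## Task

Lift the crank key up and off the upturned peg of its stand and set it fully down on the square head of the bolt that stands in the threaded boss. Turn the bolt backward (counter-clockwise seen from above) only until it is felt or seen to drop off the start of the thread, then turn it forward (clockwise) one full turn from there. Finish holding the crank key in the fingers, still down on the bolt and at rest, so that the bolt stays started; leave the other things on the worktop where they are.

Things in the scene. Friction and masses are not known exactly. Their poses are not given: they have to be found in the camera images.
- stand: Fixed steel stand: a 90 x 70 x 12 mm dark base, a short column and a bracket with an upturned round peg (15.6 mm across). Origin under the peg's axis, on the worktop. A 36 mm round shoulder 80 mm above the worktop carries the crank key; the peg stands 20 mm above that shoulder.
- crank: Loose steel crank key, 0.33 kg, hung with its socket over the peg. Origin: centre of the hub's underside; z up the hub axis; x along the crank arm. Hub 39 mm across, 30 mm high, with a square socket 19 mm wide, 26 mm deep, open below, sides parallel to x and y. Arm 14 mm wide, its top 28 mm above the origin, runs along +x to the upright handle; a balance weight reaches 47 mm along -x.
- crank_knob (a point): Middle of the crank key's round knob on top of the hub: 32 mm across, from 30 to 52 mm above the hub's underside, on the hub axis (this point at 41 mm).
- crank_handle (a point): Middle of the crank key's upright black handle, a freely revolving sleeve 16 mm across, from 30 to 76 mm above the hub's underside (this point at 55 mm), its axis 54 mm from the hub axis.
- boss: Fixed nut plate, 100 x 100 x 10 mm, with four screws and a round threaded boss 47 mm across, whose rim is 44 mm above the worktop. Origin on the worktop under the bolt's axis, z up; x points to the small key block on the outside of the boss.
- thread_start (a point): Outer top edge of the small dark key block on the outside of the boss: it marks the direction from the bolt axis in which the thread starts.
- head_base (a point): Foot of the bolt's square head: on the bolt axis, on top of its 44 mm round flange (6 mm thick). The head is 16 mm square for 14 mm, then a round cone 10 mm high from 16 to 8 mm across; two of its sides are square to the index tooth's direction. The crank key is fully down when its hub rests on the flange.
- index_tooth (a point): Outer tip of the small dark tooth that sticks out of the bolt's flange, 31 mm from the bolt axis. The bolt drops off the thread when this tooth, turning counter-clockwise, comes over the key block on the boss. The crank key turns about 0.2 rad on the square head before it takes the bolt along.
- bolt (a joint): Bolt angle, rad: grows forward (clockwise from above), falls backward; 0 when the index tooth is over the key block. Starts at 0.7 to 1.8, resting on the lead-in of the right-hand thread (8 mm a turn). Backward the bolt rises; at about 0 it drops 8 mm by its own weight (0.5 kg), inside the socket if the crank key is held up; a hard sideways push can delay it. Turning takes under 0.1 N m.
- lift (a joint): Height of the bolt in m: about 0 at the lip of the thread, about -0.008 just after the drop, about -0.016 one turn forward of that. It sinks 8 mm a turn forward and cannot be lifted out.
- step_block: Bystander: stepped steel block, 30 x 80 x 42 mm.
- setting_ring_3: Bystander: plain ring, 60 mm across, 20 mm high, near the boss.
- setting_ring_1: Bystander: plain ring, 52 mm across, 18 mm high, near the stand.
- yellow_plug_1: Bystander: moulded plug with end caps, 32 x 60 x 33 mm.
There are look-alikes about, which are no part of the job. What is shaped like the crank but orange or red is not meant.

How it is judged:
By the outcome, as a careful person would: the job done as asked, in the order asked, and still so for the second after the job is handed in, while the arm keeps its last pose, push and grip.
It also fails if it takes over 64 s, if anything falls off the work surface, if the arm or the gripper's body presses on something with over 40 N, if the wrist force passes 120 N, or if a joint passes its speed limit or range.

## Robot

A 6-joint arm with a two-finger parallel gripper is mounted at the origin on a cart in front of the work surface, level with it; the furniture and walls round the work are solid. World frame = base frame: x ahead of the robot, y to its left, z up, the work surface at z = 0. Lengths are in m, angles in rad, forces in N, time in s.
With the tool pointing down it reaches from about 0.325 to 0.925 m from the base axis. Payload 3.1 kg.
Tool frame: the origin (TCP) lies midway between the tips of the shut fingers; the grasp point (between the pads) lies behind it (env.grip_point_offset is the x of the grasp point in the tool frame, in m); x points along the fingers, y is the direction in which the jaws open and shut, and the axes are right-handed (so a half turn about x gives the same grasp; the last joint's range is limited). The gripper opens to 85 mm and grips with 20 to 120 N. Pads are 22 mm wide; open, the fingers measure 114 mm over their backs; the gripper's body (76 mm by 85 mm) begins 54 mm behind the grasp point. The pads swing forward as they close: fully open they stand 13 mm farther back than shut.
Start: joints at [-0.112, 0.217, 1.613, -0, 1.311, -0.112], TCP at [0.625, 0, 0.231] pointing down, gripper open.
Joint ranges: [-2.75, 2.75], [-0.78, 2.1], [0.31, 2.55], [-1.13, 4.27], [0.13, 2.63], [-2.58, 2.58]. Speed limits (rad/s): [2.79, 2.79, 3.14, 3.14, 3.14, 3.14].

## Interface

Orientations are given as a rotation vector (axis times angle).
In Python, from workcell import env gives the robot as it stands. The module is installed in compiled form; this text tells all that it offers.
- The arm moves only by the tool move_arm, never from a script. Its argument "plan" is a list of rows, each an object of numbers: "gripper": the opening, from 0 (shut) to 1 (fully open); "tx", "ty", "tz": the shift along the tool's x, y, z in m; "yaw": the turn about the tool's x in rad. In form: [{"gripper": .., "tx": .., "ty": .., "tz": .., "yaw": ..}, ...]. A call has exactly 8 rows; each row shifts and turns the commanded pose from where the row before left it, along the tool's axes as they then stand; what a row does not reach is not made up. A row lasts 1/12 s, in which the tool goes at most 41.7 mm and 7.16 degrees, less where a joint would pass 70% of its speed; a pose out of reach is approached as far as the arm can. A call with a gripper value outside its range is refused whole. The fingers move at their own pace and stop on an object; the grip force is fixed at half the most. Time passes only in rows, so rows that do not move let the fingers close, or fill a call up. It gives the time, the measured TCP pose, the force and the opening at its end, in the units of the state.
- env.read_state(): the state, without advancing time (a new reading comes with each control period).
- env.read_camera(name): name is "scene" or "side" or "wrist"; returns the picture (384x512x3 uint8, red, green, blue); there is no depth.
- env.camera_params(name): a dict with "mtx" (3x3 intrinsics, pixels), "dist_coeffs" ([k1, k2, p1, p2, k3] as OpenCV has them; the pictures are not rectified), "R" (3x3) and "t" (3): a world point X has camera coordinates R X + t; the wrist camera has in their place "tool_from_camera" (4x4, takes a point from camera to tool coordinates, whose origin is the TCP and whose axes are the tool frame's). Camera axes: x right, y down, z forward; pixel columns grow to the right and rows downward; lengths in m; the calibration is good to about 2 mm. A picture is of the moment at which its call begins: read the wrist's pose just before it. camera_params takes no time and is no camera call.
- env.hand_in(): hands the job in, once; it reports no verdict.
The state is a dict: "clock": time; "qpos": joint angles; "qvel": joint speeds; "joint_efforts": joint torques, N m; "position": TCP position; "orientation": TCP orientation; "contact_force": force on the tool from outside, world axes, zero at the start; "ft_torque": the same for the moment, N m; "width": opening from 0.0 (shut) to 1.0 (fully open).
Only numpy, scipy, OpenCV 4.12 (cv2) and the standard library are available. Lean on these libraries where they do the work, as an engineer would, in place of code of your own. Each camera call takes 0.05 s, during which the arm holds its last target. There are 200 camera calls.

## Working session

There is one attempt and no reset: what is moved stays moved. The work goes in short steps, Python scripts to look and compute and a tool call to move; the robot and the scene stay as the last step left them, time stands still between calls to the robot, and variables do not carry over. Pictures are saved under pics/ and viewed, about 8 in all and at most 12, crops included, and the job is handed in when it is done.

Besides the shell and the picture viewer there is one more tool, called after "Call:" in YAML: its name, and indented under it one key for each argument. move_arm: Moves the arm, as the interface text tells. Its arguments: {"type":"object","properties":{"plan":{"type":"array"}},"required":["plan"]}

```bash
mkdir -p pics; cat > h.py <<'E'
import numpy as np, cv2
from workcell import env
from scipy.spatial.transform import Rotation as Ro
def pose():
    s=env.read_state(); T=np.eye(4); T[:3,:3]=Ro.from_rotvec(s['orientation']).as_matrix(); T[:3,3]=s['position']; return s,T
def snap(n,f):
    s,T=pose(); im=env.read_camera(n); cv2.imwrite('pics/'+f+'.png',im[:,:,::-1]); np.save('pics/'+f+'.npy',T); return im,T
def ray(n,px,T=None):
    p=env.camera_params(n); u=cv2.undistortPoints(np.array([[px]],float),np.array(p['mtx']),np.array(p['dist_coeffs']))[0,0]
    d=np.array([u[0],u[1],1.])
    if n=='wrist':
        M=T@np.array(p['tool_from_camera']); o=M[:3,3]; d=M[:3,:3]@d
    else:
        R=np.array(p['R']); t=np.array(p['t']).ravel(); o=-R.T@t; d=R.T@d
    return o,d/np.linalg.norm(d)
def onz(n,px,z,T=None):
    o,d=ray(n,px,T); return o+d*(z-o[2])/d[2]
def tri(*rs):
    A=0;b=0
    for o,d in rs:
        P=np.eye(3)-np.outer(d,d); A=A+P; b=b+P@o
    x=np.linalg.solve(A,b); return x,[np.linalg.norm((np.eye(3)-np.outer(d,d))@(x-o)) for o,d in rs]
def proj(n,X,T=None):
    p=env.camera_params(n)
    if n=='wrist':
        M=np.linalg.inv(T@np.array(p['tool_from_camera'])); R=M[:3,:3]; t=M[:3,3]
    else: R=np.array(p['R']); t=np.array(p['t']).ravel()
    return cv2.projectPoints(np.array(X,float).reshape(-1,1,3),cv2.Rodrigues(R)[0],t,np.array(p['mtx']),np.array(p['dist_coeffs']))[0][:,0]
E
python3 - <<'E'
from h import *
s,T=pose(); print(s); print(T.round(3)); print(env.grip_point_offset)
for n in ['scene','side','wrist']: snap(n,n+'0')
for n in ['scene','side']:
    p=env.camera_params(n); print(n,-np.array(p['R']).T@np.array(p['t']).ravel(),p['R'])
print(env.camera_params('wrist'))
E
```

```text
{'clock': 0.0, 'qpos': array([-1.12223841e-01,  2.17797141e-01,  1.61494327e+00, -1.81051366e-05,
        1.31130674e+00, -1.12207740e-01]), 'qvel': array([ 3.90577493e-04, -1.40439896e-03, -5.75183997e-07,  3.52577398e-04,
       -7.92777240e-04,  1.06552770e-03]), 'joint_efforts': array([-2.90135131e-04, -3.96841800e+01, -3.03850436e+01, -2.80225659e-04,
        9.87685227e-03,  9.68610237e-06]), 'position': array([6.24173533e-01, 9.50569251e-05, 2.29936847e-01]), 'orientation': array([ 1.20824251,  1.21118124, -1.21088364]), 'contact_force': array([ 0.60093379, -0.31405126,  0.59847971]), 'ft_torque': array([-0.00619436, -0.02798988, -0.01934827]), 'width': 0.9995086234929831}
[[-0.002  1.    -0.     0.624]
 [ 0.    -0.    -1.     0.   ]
 [-1.    -0.002 -0.     0.23 ]
 [ 0.     0.     0.     1.   ]]
-0.0187
scene [0.13118787 0.63535819 0.93705512] [[-0.90028573 -0.43526395  0.00555854]
 [-0.31613571  0.64500002 -0.69572493]
 [ 0.29923873 -0.62810848 -0.71828679]]
side [ 0.08486761 -0.91988146  0.68009574] [[ 0.9036826  -0.42796249  0.01434773]
 [-0.2157671  -0.48404292 -0.84802536]
 [ 0.36986796  0.76325    -0.52976139]]
{'mtx': array([[316.79643826,   0.        , 256.7341137 ],
       [  0.        , 316.79643826, 192.09097945],
       [  0.        ,   0.        ,   1.        ]]), 'dist_coeffs': array([-0.04872174,  0.        ,  0.        ,  0.        ,  0.        ]), 'tool_from_camera': array([[ 1.71405750e-04, -2.79332209e-01,  9.60194505e-01,
        -1.42546777e-01],
       [ 9.99999964e-01, -1.48902797e-04, -2.21829109e-04,
        -5.09613517e-04],
       [ 2.04939662e-04,  9.60194509e-01,  2.79332173e-01,
        -7.12623144e-02],
       [ 0.00000000e+00,  0.00000000e+00,  0.00000000e+00,
         1.00000000e+00]])}
```

View pics/scene0.png

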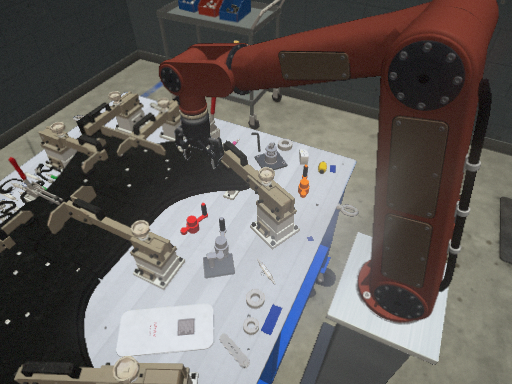

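View pics/side0.png

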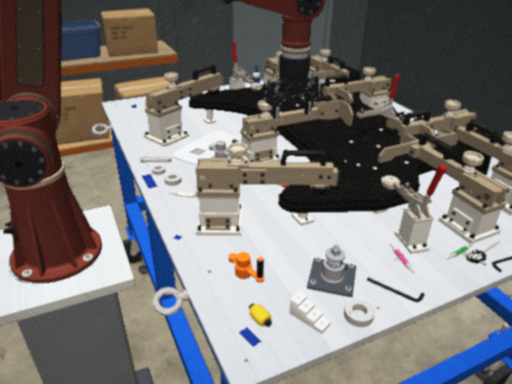

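View pics/wrist0.png

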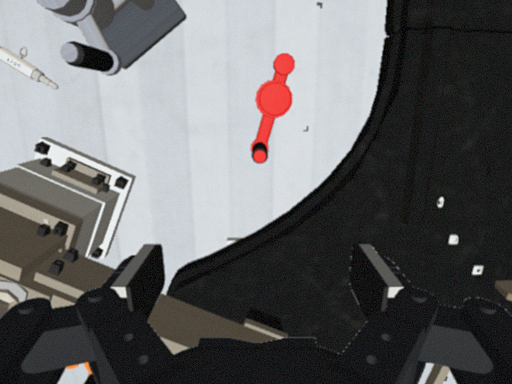

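The scene view shows the grey crank on its stand at about (220,240), with the handle at (222,225), and the boss at about (270,155). The side view shows the boss at (333,270). The red and orange keys are look-alikes.

```bash
python3 - <<'E'
from h import *
print('knob',onz('scene',(221,242),.121)); print('handle',onz('scene',(222,226),.135))
T=np.load('pics/wrist0.npy')
print('handle top wrist',onz('wrist',(68,50),.156,T),'knob w',onz('wrist',(55,0),.132,T))
print('boss scene',onz('scene',(270,150),.065),'side',onz('side',(333,262),.065))
print('clamp',onz('scene',(270,175),.2),onz('scene',(225,150),.2),onz('side',(222,165),.15))
a=cv2.imread('pics/scene0.png')[125:285,190:350]; b=cv2.imread('pics/side0.png')[225:345,270:390]
cv2.imwrite('pics/c1.png',np.hstack([cv2.resize(a,(400,400),interpolation=2),cv2.resize(b,(400,400),interpolation=2)]))
E
```

```text
knob [0.48070426 0.14924421 0.121     ]
handle [0.50019971 0.10784082 0.135     ]
handle top wrist [0.50141399 0.10407319 0.156     ] knob w [0.48277764 0.14088337 0.132     ]
boss scene [ 0.55254065 -0.33971276  0.065     ] side [ 0.53573266 -0.36137259  0.065     ]
clamp [ 0.43828994 -0.08179735  0.2       ] [ 0.61792738 -0.12459269  0.2       ] [ 0.42219481 -0.01403489  0.15      ]
```

View pics/c1.png

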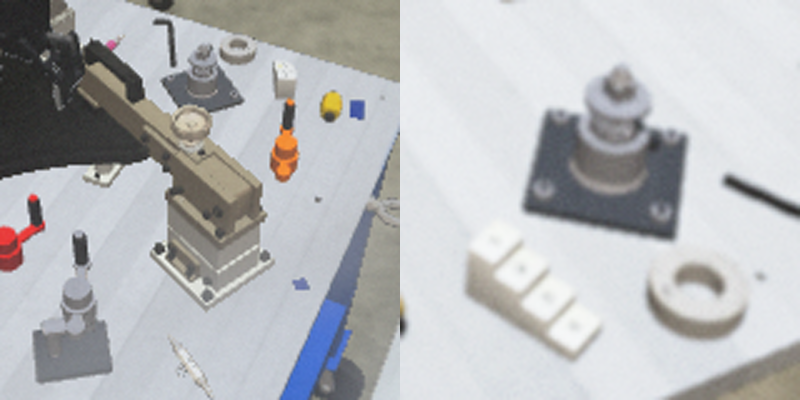

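Crop: crank knob is at scene (221,241), handle top at (222,219) and weight to the lower left. The boss flange and head are at side (333,262), the step block is in front and the ring is to the right. I'm moving over the crank for a close look.

Call:
move_arm:
  plan:
    - {"gripper": 1,"tx": -0.01,"ty": -0.01,"tz": -0.01,"yaw": 0}
    - {"gripper": 1,"tx": -0.01,"ty": -0.02,"tz": -0.02,"yaw": 0}
    - {"gripper": 1,"tx": -0.01,"ty": -0.022,"tz": -0.022,"yaw": 0}
    - {"gripper": 1,"tx": -0.01,"ty": -0.022,"tz": -0.024,"yaw": 0}
    - {"gripper": 1,"tx": 0,"ty": -0.022,"tz": -0.024,"yaw": 0}
    - {"gripper": 1,"tx": 0,"ty": -0.022,"tz": -0.024,"yaw": 0}
    - {"gripper": 1,"tx": 0,"ty": -0.02,"tz": -0.02,"yaw": 0}
    - {"gripper": 1,"tx": 0,"ty": -0.004,"tz": -0.004,"yaw": 0}

```text
clock: 0.82
position: [0.4798, 0.1506, 0.2709]
orientation: [1.207, 1.214, -1.208]
contact_force: [-0.2, -0.9, -0.8]
width: 0.999
```

```bash
python3 - <<'E'
from h import *
im,T=snap('wrist','w1'); print(T[:3,3])
E
```

```text
[0.47980542 0.15059757 0.270893  ]
```

View pics/w1.png

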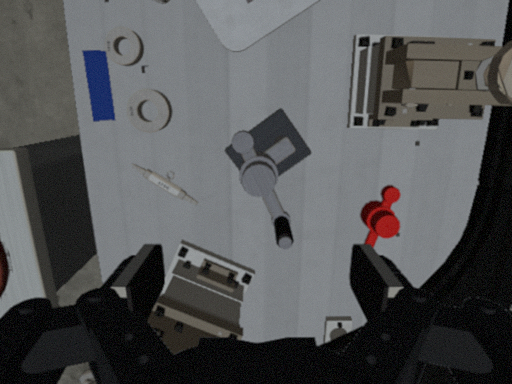

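Wrist view: knob at about (259,176), handle top at about (285,241), balance weight at about (243,141). I'll refine these with circle and colour fits.

```bash
python3 - <<'E'
from h import *
im=cv2.imread('pics/w1.png'); T=np.load('pics/w1.npy')
x0,y0=215,115; c=cv2.resize(im[y0:260,x0:325],None,fx=5,fy=5,interpolation=cv2.INTER_CUBIC); cv2.imwrite('pics/w1c.png',c)
g=cv2.cvtColor(c,6)
for r in [(50,110),(30,50)]:
    h=cv2.HoughCircles(cv2.GaussianBlur(g,(0,0),3),cv2.HOUGH_GRADIENT,1,30,param1=60,param2=25,minRadius=r[0],maxRadius=r[1])
    print(None if h is None else [((q[0]+.5)/5+x0-.5,(q[1]+.5)/5+y0-.5,q[2]/5) for q in h[0][:4]])
for z in (.132,): print(onz('wrist',(259,176),z,T))
print(onz('wrist',(285,241),.156,T)); 
print('px per m at .132',np.linalg.norm(proj('wrist',[.48,.15,.132],T)-proj('wrist',[.49,.15,.132],T))*100)
E
```

```text
None
None
[0.48096339 0.1554704  0.132     ]
[0.50419604 0.10205988 0.156     ]
px per m at .132 1090.9531601533736
```

View pics/w1c.png

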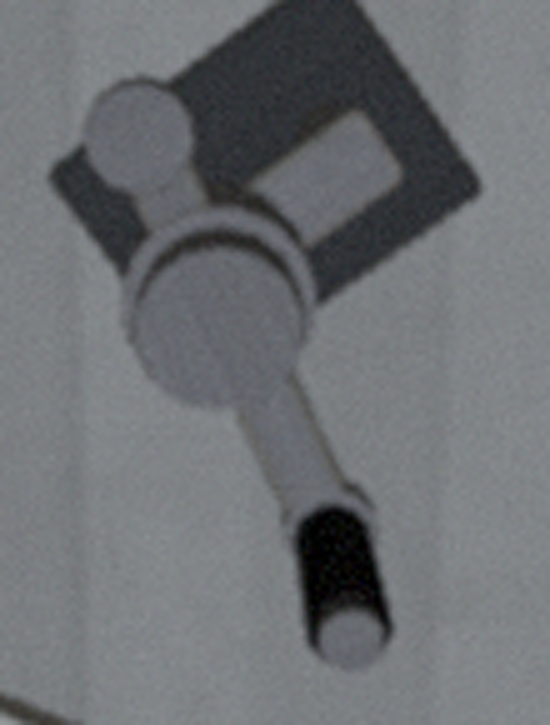

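Knob top is at (259,180), handle top at (285,242) and weight at (243,142). That gives the knob at (0.481, 0.152), a handle 56 mm away at -66° (expected 54 mm), in agreement with the scene camera. Next I descend with the jaws across the arm.

Call:
move_arm:
  plan:
    - {"gripper": 1,"tx": 0,"ty": 0.001,"tz": -0.0015,"yaw": 0}
    - {"gripper": 1,"tx": 0.01,"ty": 0,"tz": 0,"yaw": -0.105}
    - {"gripper": 1,"tx": 0.02,"ty": 0,"tz": 0,"yaw": -0.105}
    - {"gripper": 1,"tx": 0.02,"ty": 0,"tz": 0,"yaw": -0.105}
    - {"gripper": 1,"tx": 0.02,"ty": 0,"tz": 0,"yaw": -0.105}
    - {"gripper": 1,"tx": 0.02,"ty": 0,"tz": 0,"yaw": 0}
    - {"gripper": 1,"tx": 0.02,"ty": 0,"tz": 0,"yaw": 0}
    - {"gripper": 1,"tx": 0.005,"ty": 0,"tz": 0,"yaw": 0}

```text
clock: 1.53
position: [0.4825, 0.1479, 0.1524]
orientation: [0.892, 1.383, -0.9]
contact_force: [-0.6, -1.3, -0.3]
width: 1.002
```

Call:
move_arm:
  plan:
    - {"gripper": 1,"tx": 0.015,"ty": 0,"tz": 0,"yaw": 0}
    - {"gripper": 1,"tx": 0.015,"ty": 0,"tz": 0,"yaw": 0}
    - {"gripper": 1,"tx": 0.01,"ty": 0,"tz": 0,"yaw": 0}
    - {"gripper": 1,"tx": 0.005,"ty": 0,"tz": 0,"yaw": 0}
    - {"gripper": 1,"tx": 0,"ty": 0,"tz": 0,"yaw": 0}
    - {"gripper": 0.55,"tx": 0,"ty": 0,"tz": 0,"yaw": 0}
    - {"gripper": 0.55,"tx": 0,"ty": 0,"tz": 0,"yaw": 0}
    - {"gripper": 0.55,"tx": 0,"ty": 0,"tz": 0,"yaw": 0}

```text
clock: 2.2
position: [0.485, 0.1497, 0.1124]
orientation: [0.895, 1.377, -0.893]
contact_force: [0.1, 0.2, 0.0]
width: 0.603
```

```bash
python3 - <<'E'
from h import *
im,T=snap('wrist','w2'); s,_=pose(); print(T.round(4),s['qpos'],s['contact_force'],s['width'])
E
```

```text
[[ 2.200e-03  9.131e-01  4.077e-01  4.850e-01]
 [ 3.000e-04  4.077e-01 -9.131e-01  1.497e-01]
 [-1.000e+00  2.100e-03  6.000e-04  1.124e-01]
 [ 0.000e+00  0.000e+00  0.000e+00  1.000e+00]] [ 1.61027363e-01  1.05469963e-01  1.98333786e+00 -2.57654042e-05
  1.05070283e+00 -2.59019184e-01] [ 0.66707872 -0.4773721  -0.11991159] 0.5538195922223216
```

View pics/w2.png

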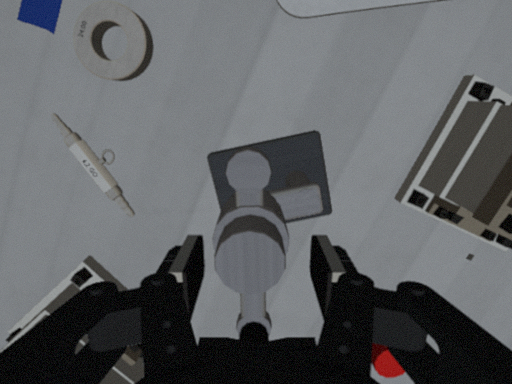

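The knob is centred at about (251,255) between fingers at 203 and 312, about 2.5 mm to the left, matching the computed offset. I correct and grip.

Call:
move_arm:
  plan:
    - {"gripper": 0.55,"tx": 0.001,"ty": -0.0027,"tz": -0.0035,"yaw": 0}
    - {"gripper": 0.55,"tx": 0,"ty": 0,"tz": 0,"yaw": 0}
    - {"gripper": 0.1,"tx": 0,"ty": 0,"tz": 0,"yaw": 0}
    - {"gripper": 0.1,"tx": 0,"ty": 0,"tz": 0,"yaw": 0}
    - {"gripper": 0.1,"tx": 0,"ty": 0,"tz": 0,"yaw": 0}
    - {"gripper": 0.1,"tx": 0,"ty": 0,"tz": 0,"yaw": 0}
    - {"gripper": 0.1,"tx": 0,"ty": 0,"tz": 0,"yaw": 0}
    - {"gripper": 0.1,"tx": 0,"ty": 0,"tz": 0,"yaw": 0}

```text
clock: 2.92
position: [0.4803, 0.1518, 0.1107]
orientation: [0.895, 1.379, -0.894]
contact_force: [-1.6, 0.5, 4.9]
width: 0.353
```

Call:
move_arm:
  plan:
    - {"gripper": 0.1,"tx": -0.005,"ty": 0,"tz": 0,"yaw": 0}
    - {"gripper": 0.1,"tx": -0.008,"ty": 0,"tz": 0,"yaw": 0}
    - {"gripper": 0.1,"tx": -0.01,"ty": 0,"tz": 0,"yaw": 0}
    - {"gripper": 0.1,"tx": -0.012,"ty": 0,"tz": 0,"yaw": 0}
    - {"gripper": 0.1,"tx": -0.02,"ty": 0,"tz": 0,"yaw": 0}
    - {"gripper": 0.1,"tx": -0.03,"ty": 0,"tz": 0,"yaw": 0}
    - {"gripper": 0.1,"tx": -0.03,"ty": 0,"tz": 0,"yaw": 0}
    - {"gripper": 0.1,"tx": -0.025,"ty": 0,"tz": 0,"yaw": 0}

```text
clock: 3.58
position: [0.4803, 0.1515, 0.2533]
orientation: [0.895, 1.377, -0.893]
contact_force: [1.2, 0.7, -3.2]
width: 0.354
```

```bash
python3 - <<'E'
from h import *
s,T=pose(); print(s['contact_force'],s['width'],T[:3,3],s['ft_torque'])
print(tri(ray('scene',(236,151)),ray('side',(303,154))))
# is side image now showing crank + boss / wrist
snap('wrist','w3'); snap('scene','s3'); snap('side','d3')
a=cv2.imread('pics/w3.png'); b=cv2.imread('pics/scene0.png')[130:180,240:300]; c=cv2.imread('pics/side0.png')[235:300,300:365]
r=lambda i:cv2.resize(i,(300,300),interpolation=2)
cv2.imwrite('pics/c3.png',np.hstack([cv2.resize(a,(400,300)),r(c)]))
E
```

```text
[ 1.226582    0.7172251  -3.23686675] 0.35358348391765065 [0.48032836 0.15153492 0.25334665] [-0.03009012 -0.04374223 -0.00069098]
(array([ 0.58325936, -0.13352988,  0.2032217 ]), [np.float64(0.001421196817286063), np.float64(0.0014211968172859245)])
```

View pics/c3.png

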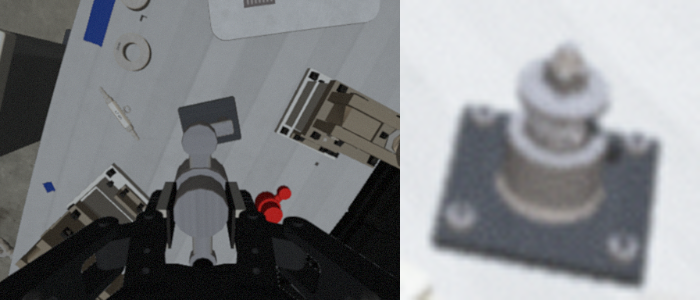

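Lift is good: the crank hangs in the jaws (3.2 N) and the peg is bare. In the side crop the boss shows a dark block at about side px (346,266). I triangulate the bolt tip and plan the carry.

```bash
python3 - <<'E'
from h import *
print(tri(ray('scene',(272,144)),ray('side',(335.7,246))))
for n,f in(('scene','scene0'),('side','side0')):
    im=cv2.imread('pics/'+f+'.png')
    # dark nut plate
    x0,y0,x1,y1=(240,130,310,190) if n=='scene' else (295,230,375,310)
    m=(cv2.cvtColor(im,cv2.COLOR_BGR2GRAY)<95).astype(np.uint8)[y0:y1,x0:x1]
    k,l,st,ce=cv2.connectedComponentsWithStats(m)
    for i in range(1,k):
        if st[i,4]>60: print(n,st[i]+[x0,y0,0,0,0],ce[i]+[x0,y0],onz(n,ce[i]+[x0,y0],.01))
s,T=pose(); print(s['qpos'])
E
```

```text
(array([ 0.54853405, -0.34587025,  0.09199195]), [np.float64(0.0009250364141274117), np.float64(0.0009250364141274864)])
scene [240 151   8  15  78] [242.98717949 158.97435897] [ 0.65190673 -0.30342926  0.01      ]
scene [240 167  20  23 225] [246.03111111 181.22222222] [ 0.58335178 -0.19692622  0.01      ]
side [308 261  47  35 680] [331.76764706 280.08676471] [ 0.54032632 -0.36026673  0.01      ]
[ 1.66298526e-01 -6.55304785e-02  1.87106101e+00 -1.54150982e-04
  1.32884319e+00 -2.53634490e-01]
```

Call:
move_arm:
  plan:
    - {"gripper": 0.1,"tx": -0.013,"ty": 0,"tz": 0,"yaw": 0}
    - {"gripper": 0.1,"tx": -0.013,"ty": -0.001,"tz": 0.005,"yaw": 0}
    - {"gripper": 0.1,"tx": -0.013,"ty": -0.002,"tz": 0.01,"yaw": 0}
    - {"gripper": 0.1,"tx": 0,"ty": -0.005,"tz": 0.02,"yaw": 0}
    - {"gripper": 0.1,"tx": 0,"ty": -0.0075,"tz": 0.03,"yaw": 0}
    - {"gripper": 0.1,"tx": 0,"ty": -0.0075,"tz": 0.03,"yaw": 0}
    - {"gripper": 0.1,"tx": 0,"ty": -0.0075,"tz": 0.03,"yaw": 0}
    - {"gripper": 0.1,"tx": 0,"ty": -0.0075,"tz": 0.03,"yaw": 0}

```text
clock: 4.4
position: [0.5077, -0.0073, 0.2879]
orientation: [0.893, 1.381, -0.896]
contact_force: [0.5, -0.0, -3.1]
width: 0.35
```

Call:
move_arm:
  plan:
    - {"gripper": 0.1,"tx": 0,"ty": -0.0086,"tz": 0.035,"yaw": 0}
    - {"gripper": 0.1,"tx": 0,"ty": -0.0086,"tz": 0.035,"yaw": 0}
    - {"gripper": 0.1,"tx": 0,"ty": -0.0086,"tz": 0.035,"yaw": 0}
    - {"gripper": 0.1,"tx": 0,"ty": -0.0086,"tz": 0.035,"yaw": 0}
    - {"gripper": 0.1,"tx": 0,"ty": -0.0086,"tz": 0.035,"yaw": 0}
    - {"gripper": 0.1,"tx": 0,"ty": -0.0086,"tz": 0.035,"yaw": 0}
    - {"gripper": 0.1,"tx": 0,"ty": -0.0086,"tz": 0.035,"yaw": 0}
    - {"gripper": 0.1,"tx": 0,"ty": -0.0086,"tz": 0.035,"yaw": 0}

```text
clock: 5.07
position: [0.5588, -0.2912, 0.2874]
orientation: [0.895, 1.382, -0.896]
contact_force: [1.4, -0.1, -3.6]
width: 0.35
```

Call:
move_arm:
  plan:
    - {"gripper": 0.1,"tx": 0,"ty": -0.0075,"tz": 0.03,"yaw": 0}
    - {"gripper": 0.1,"tx": 0,"ty": -0.0075,"tz": 0.03,"yaw": 0}
    - {"gripper": 0.1,"tx": 0,"ty": -0.006,"tz": 0.025,"yaw": 0}
    - {"gripper": 0.1,"tx": 0,"ty": -0.005,"tz": 0.02,"yaw": 0}
    - {"gripper": 0.1,"tx": 0.02,"ty": -0.004,"tz": 0.015,"yaw": 0}
    - {"gripper": 0.1,"tx": 0.024,"ty": -0.002,"tz": 0.01,"yaw": 0}
    - {"gripper": 0.1,"tx": 0.024,"ty": -0.001,"tz": 0.004,"yaw": 0}
    - {"gripper": 0.1,"tx": 0.02,"ty": 0,"tz": 0,"yaw": 0}

```text
clock: 5.73
position: [0.5824, -0.4262, 0.197]
orientation: [0.896, 1.383, -0.897]
contact_force: [-0.4, 0.0, -4.0]
width: 0.354
```

```bash
python3 - <<'E'
from h import *
s,T=pose(); print(s['clock'],T.round(4),s['qpos'],s['contact_force'],s['width'],s['qvel'].round(3))
im,T=snap('wrist','w4'); im=im[:,:,::-1]
p=proj('wrist',[.5485,-.3459,.075],T)[0]; print(p)
x0,y0=[max(0,int(v)-65) for v in p]
print(x0,y0)
cv2.imwrite('pics/c4.png',np.hstack([cv2.resize(im[y0:y0+130,x0:x0+130],(600,600),interpolation=2)]))
E
```

```text
5.7333 [[-0.0042  0.9138  0.406   0.5824]
 [ 0.0025  0.4061 -0.9138 -0.4262]
 [-1.     -0.0028 -0.0039  0.197 ]
 [ 0.      0.      0.      1.    ]] [-7.28558393e-01  4.47242228e-01  1.38354651e+00 -9.76129760e-04
  1.31555701e+00 -1.14643477e+00] [-3.54511797e-01  3.30230443e-03 -4.04809396e+00] 0.3541002510330265 [ 0.014  0.17   0.228  0.008 -0.371  0.004]
[259.75206491  80.56141389]
194 15
```

View pics/c4.png

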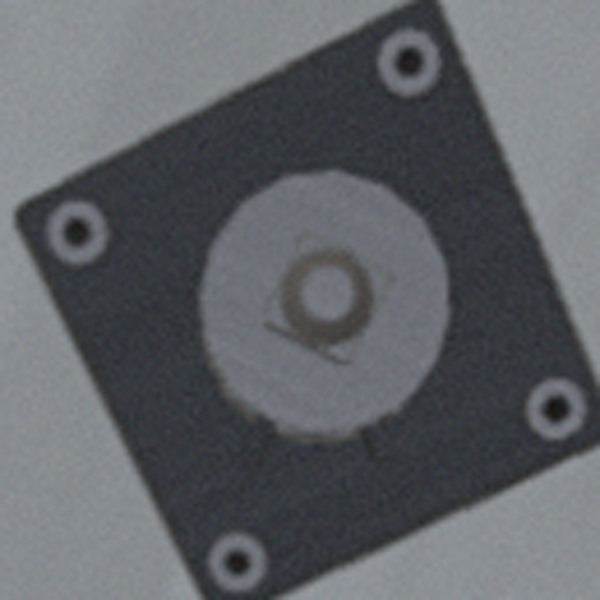

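The crop shows the bolt tip at (327,296), one head edge from (265,325) to (345,362), and tooth/key hints at about (370,440) and (258,445), dark on dark. I enhance the contrast.

```bash
python3 - <<'E'
from h import *
im=cv2.imread('pics/w4.png').astype(np.float32)
# a few frames averaged to cut noise
fr=[im]+[env.read_camera('wrist')[:,:,::-1].astype(np.float32) for _ in range(7)]
s,T=pose(); print(T[:3,3]); np.save('pics/w5.npy',T)
a=np.mean(fr[3:],0); np.save('pics/w5im.npy',a)
c=cv2.resize(a[30:140,205:315],(800,800),interpolation=cv2.INTER_CUBIC)[:600]
g=c.mean(2); lo=np.clip((g-35)/(75-35),0,1)*255; hi=np.clip((g-85)/(140-85),0,1)*255
o=np.hstack([cv2.resize(lo,(400,300)),cv2.resize(hi,(400,300))])
lo=np.clip((cv2.resize(a[30:140,205:315].mean(2),(400,400),interpolation=2)-30)/45,0,1)*255
hi=np.clip((cv2.resize(a[30:140,205:315].mean(2),(400,400),interpolation=2)-70)/65,0,1)*255
cv2.imwrite('pics/c5.png',np.hstack([lo,hi]))
E
```

```text
[ 0.58555374 -0.42575859  0.20418659][ WARN:0@4.218] global loadsave.cpp:1063 imwrite_ Unsupported depth image for selected encoder is fallbacked to CV_8U.
```

View pics/c5.png

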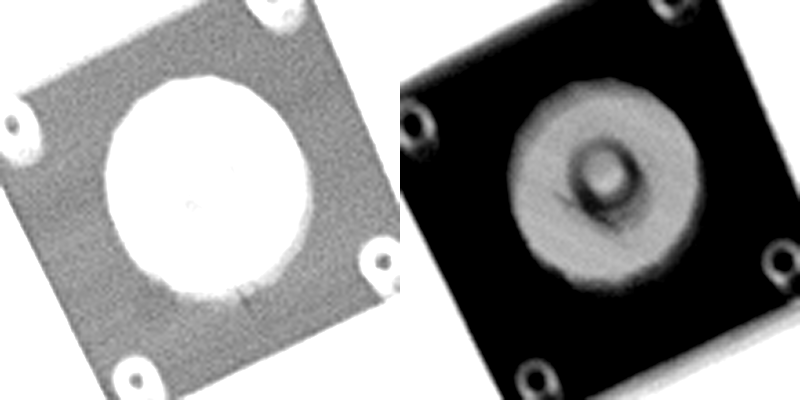

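```bash
cat > meas.py <<'E'
from h import *
s,T=pose(); print(T[:3,3],s['qvel'].round(3))
a=np.mean([env.read_camera('wrist')[:,:,::-1].astype(np.float32) for _ in range(6)],0); np.save('pics/m.npy',a); np.save('pics/mT.npy',T)
s,T2=pose(); print(T2[:3,3])
g=a.mean(2); m=(g>80).astype(np.uint8)
k,l,st,ce=cv2.connectedComponentsWithStats(m)
p=proj('wrist',[.5485,-.3459,.068],T)[0]; i=l[int(p[1]),int(p[0])]; print(p,st[i])
cn=max(cv2.findContours((l==i).astype(np.uint8),0,1)[0],key=len); e=cv2.fitEllipse(cn); print(e,onz('wrist',e[0],.065,T))
E
cat > pol.py <<'E'
from h import *
import sys
a=np.load('pics/m.npy');T=np.load('pics/mT.npy'); g=cv2.GaussianBlur(a.mean(2),(0,0),.5)
c=np.array([float(sys.argv[1]),float(sys.argv[2])])
for z,rs in((.065,(24,26,28,30,32,34)),(.044,(25,27,29,31))):
  print('z',z)
  th=np.radians(np.arange(0,360,6))
  for r in rs:
    X=np.c_[c[0]+r/1e3*np.cos(th),c[1]+r/1e3*np.sin(th),np.full(len(th),z)]
    q=proj('wrist',X,T).astype(np.float32)
    print(r,*cv2.remap(g.astype(np.float32),q[:,0],q[:,1],1)[:,0].astype(int))
E
python3 meas.py; python3 pol.py 0.5485 -0.3459
```

```text
[ 0.58555374 -0.42575859  0.20418659] [ 0.004 -0.002  0.003 -0.001  0.001  0.001]
[ 0.5846929  -0.42496121  0.20200105]
[255.42740793  79.14268332] [ 234   51   53   57 2252]
((259.6972961425781, 79.12418365478516), (52.024017333984375, 55.82737731933594), 4.154369354248047) [ 0.55170221 -0.34426343  0.065     ]
z 0.065
24 116 113 113 115 114 114 114 116 115 111 111 106 100 97 82 68 63 61 57 55 55 55 56 56 55 57 56 55 56 57 57 56 57 55 55 56 55 56 58 56 57 57 57 55 57 54 54 54 64 64 66 76 90 82 81 89 103 106 108 109
26 75 73 74 85 84 76 82 84 71 67 64 58 53 54 54 55 56 54 55 56 55 56 57 55 57 56 56 56 56 56 58 57 57 54 55 54 55 57 58 57 56 57 56 55 57 54 55 56 57 54 55 57 59 55 56 58 64 62 62 66
28 57 56 55 55 54 54 54 55 56 55 53 55 55 54 56 56 56 56 56 56 57 54 56 55 56 55 56 57 56 56 57 58 57 56 55 55 55 57 59 56 56 57 56 56 57 53 54 56 55 56 56 58 58 55 57 54 57 57 56 56
30 56 58 56 57 55 54 56 56 56 56 53 55 55 55 55 55 54 56 56 55 55 56 57 57 56 56 55 55 56 56 57 57 57 56 55 55 54 56 57 57 58 57 56 58 56 54 52 55 57 57 58 58 58 57 56 57 58 57 56 55
32 56 56 56 55 56 56 57 56 55
[... 405 characters left out ...]
13 110 108 106 89 77 75 64 57 56 56 56 56 56 56 56 56 56 55 56 56 55 56 57 58 57 57 57 56 55 57 54 53 55 61 61 63 72 81 78 73 83 99 104 107 110
27 78 87 88 99 106 105 108 114 112 105 107 100 91 89 80 66 62 61 56 55 55 55 56 56 55 57 57 55 56 58 57 58 56 55 55 54 55 57 58 56 57 57 55 56 57 54 54 57 57 55 55 57 58 57 54 56 63 66 63 68
29 57 57 55 58 61 57 57 65 59 59 59 55 54 55 54 55 55 55 55 55 56 57 56 55 56 57 56 57 56 56 57 57 56 55 54 55 55 58 59 56 57 57 55 56 56 54 53 57 55 56 56 57 58 57 56 52 57 57 56 54
31 56 57 55 56 55 54 56 57 56 56 54 54 55 55 56 55 56 55 56 56 56 54 56 56 55 55 56 57 56 57 56 57 58 56 55 56 55 57 58 57 57 57 55 58 56 55 52 55 57 57 58 58 58 58 57 55 59 57 56 55
```

```bash
python3 - <<'E'
from h import *
P=[];F=[]
for i in range(12):
    s,T=pose(); P.append(T[:3,3]); F.append(env.read_camera('wrist').astype(np.float32).mean(2))
P=np.array(P); print(P.mean(0),P.std(0),P[0],P[-1],s['clock'])
sh=[cv2.phaseCorrelate(F[0][0:180,150:380],f[0:180,150:380])[0] for f in F]; print(np.round(sh,2)[-4:])
T[:3,3]=P.mean(0); np.save('pics/m6T.npy',T); a=np.mean(F,0); np.save('pics/m6.npy',a)
c=cv2.resize(cv2.GaussianBlur(a,(0,0),.6)[25:135,205:315],(600,600),interpolation=cv2.INTER_CUBIC)
o=np.where(c<70,(c-46)/(66-46)*150,150+(c-70)/(130-70)*105); cv2.imwrite('pics/c6.png',np.clip(o,0,255).astype(np.uint8))
E
```

```text
[ 0.5844857  -0.42490388  0.20134444] [7.50865492e-05 3.19437871e-05 2.59688494e-04] [ 0.5846929  -0.42496121  0.20200105] [ 0.58446704 -0.42492791  0.20124151] 6.9833
[[0.3  0.38]
 [0.25 0.36]
 [0.25 0.34]
 [0.23 0.32]]
```

View pics/c6.png

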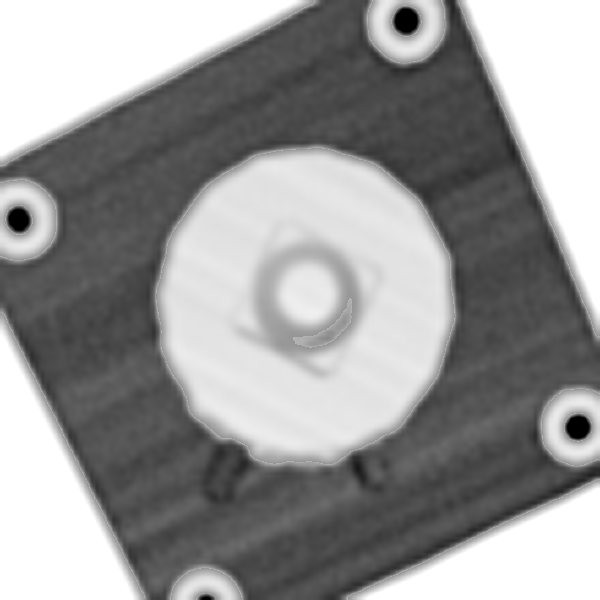

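The enhanced view is clear. The head's square corners are at (290,222), (383,268), (330,375) and (238,327), so its edges lie at +27° in the image. Tooth A is at (222,475), on the head's axis, and key block B is at (370,470), aligned with the plate. The bolt angle is therefore about 47° = 0.82 rad, within the stated 0.7–1.8.

```bash
python3 - <<'E'
from h import *
T=np.load('pics/m6T.npy'); a=np.load('pics/m6.npy')
f=lambda u,v:np.array([205+(u+.5)*110/600-.5,25+(v+.5)*110/600-.5])
tip=onz('wrist',f(308,293),.092,T)
h1=onz('wrist',f(310.25,298),.068,T); h2=onz('wrist',f(310.25,298),.082,T)
m=(a>85).astype(np.uint8); k,l,st,ce=cv2.connectedComponentsWithStats(m); i=l[80,261]
e=cv2.fitEllipse(max(cv2.findContours((l==i).astype(np.uint8),0,1)[0],key=len)); fl=onz('wrist',e[0],.066,T)
print('tip',tip,'head foot/top',h1,h2,'flange',fl,e)
c=fl
for nm,p,z in(('A',(222,478),.065),('B',(370,470),.044)):
    X=onz('wrist',f(*p),z,T)-c; print(nm,np.hypot(X[0],X[1]),np.degrees(np.arctan2(X[1],X[0])))
co=[onz('wrist',f(*p),.068,T) for p in((290,222),(383,268),(330,375),(238,327))]
for i in range(4): d=co[(i+1)%4]-co[i]; print(np.linalg.norm(d),np.degrees(np.arctan2(d[1],d[0])))
s,T=pose(); print(T.round(4),np.degrees(np.arctan2(T[1,1],T[0,1])))
for b in (tip,fl): print('move ty,tz',(b-T[:3,3])@T[:3,1],(b-T[:3,3])@T[:3,2])
E
```

```text
tip [ 0.5514208 -0.3437837  0.092    ] head foot/top [ 0.55167642 -0.34277783  0.068     ] [ 0.55185124 -0.34364173  0.082     ] flange [ 0.55125852 -0.34380768  0.066     ] ((260.47222900390625, 80.34674835205078), (52.059139251708984, 55.4427375793457), 5.072149276733398)
A 0.029026941923912218 -92.37703504530823
B 0.027815841126684858 -41.947621914707135
0.015498625064771902 -0.9823365173954748
0.017478076102080027 -92.82200020358621
0.015708283107378963 177.41929326410633
0.017048069537725394 86.44697408968221
[[-0.      0.9131  0.4077  0.5845]
 [ 0.      0.4077 -0.9131 -0.425 ]
 [-1.      0.     -0.      0.2013]
 [ 0.      0.      0.      1.    ]] 24.062037940044753
move ty,tz 0.0029021839440360416 -0.08759649044242879
move ty,tz 0.0027442064566317063 -0.08764042213229851
```

Bolt axis is (0.5514, -0.3438) (tip and flange agree to 0.2 mm), head yaw about -2.3° and bolt angle about 0.85 rad. I move over it and turn the tool by +0.46.

Call:
move_arm:
  plan:
    - {"gripper": 0.1,"tx": 0,"ty": 0.0028,"tz": -0.0076,"yaw": 0}
    - {"gripper": 0.1,"tx": 0,"ty": 0,"tz": -0.02,"yaw": 0}
    - {"gripper": 0.1,"tx": 0,"ty": 0,"tz": -0.03,"yaw": 0}
    - {"gripper": 0.1,"tx": 0,"ty": 0,"tz": -0.02,"yaw": 0}
    - {"gripper": 0.1,"tx": 0,"ty": 0,"tz": -0.01,"yaw": 0}
    - {"gripper": 0.1,"tx": 0,"ty": 0,"tz": 0,"yaw": 0.115}
    - {"gripper": 0.1,"tx": 0,"ty": 0,"tz": 0,"yaw": 0.115}
    - {"gripper": 0.1,"tx": 0,"ty": 0,"tz": 0,"yaw": 0.115}

```text
clock: 7.7
position: [0.5516, -0.3436, 0.2018]
orientation: [1.157, 1.24, -1.157]
contact_force: [-0.7, 0.2, -3.6]
width: 0.35
```

Call:
move_arm:
  plan:
    - {"gripper": 0.1,"tx": 0.01,"ty": 0,"tz": 0,"yaw": 0.115}
    - {"gripper": 0.1,"tx": 0.015,"ty": 0,"tz": 0,"yaw": 0}
    - {"gripper": 0.1,"tx": 0.015,"ty": 0,"tz": 0,"yaw": 0}
    - {"gripper": 0.1,"tx": 0.015,"ty": 0,"tz": 0,"yaw": 0}
    - {"gripper": 0.1,"tx": 0.01,"ty": 0,"tz": 0,"yaw": 0}
    - {"gripper": 0.1,"tx": 0,"ty": 0,"tz": 0,"yaw": 0}
    - {"gripper": 0.1,"tx": 0,"ty": 0,"tz": 0,"yaw": 0}
    - {"gripper": 0.1,"tx": 0,"ty": 0,"tz": 0,"yaw": 0}

```text
clock: 8.37
position: [0.5521, -0.3443, 0.1374]
orientation: [1.238, 1.188, -1.238]
contact_force: [-0.3, -0.4, -3.8]
width: 0.349
```

```bash
cat > st.py <<'E'
from h import *
import sys
s,T=pose(); c=np.array([.5514,-.3438,0])
d=c-T[:3,3]
print(s['clock'],T[:3,3].round(4),'psi',np.degrees(np.arctan2(T[1,1],T[0,1])).round(2),'F',s['contact_force'].round(1),'M',s['ft_torque'].round(2),'w',round(s['width'],3),'j6',s['qpos'][5].round(2),'ty,tz to axis',(d@T[:3,1]).round(4),(d@T[:3,2]).round(4),'tilt',T[:2,0].round(4))
E
python3 st.py
```

```text
8.3667 [ 0.5521 -0.3443  0.1374] psi -2.29 F [-0.3 -0.4 -3.8] M [ 0.04  0.03 -0.01] w 0.349 j6 -0.63 ty,tz to axis -0.0009 -0.0007 tilt [ 0.0016 -0.0013]
```

Call:
move_arm:
  plan:
    - {"gripper": 0.1,"tx": 0.003,"ty": -0.0007,"tz": -0.0005,"yaw": 0}
    - {"gripper": 0.1,"tx": 0.004,"ty": 0,"tz": 0,"yaw": 0}
    - {"gripper": 0.1,"tx": 0.005,"ty": 0,"tz": 0,"yaw": 0}
    - {"gripper": 0.1,"tx": 0.005,"ty": 0,"tz": 0,"yaw": 0}
    - {"gripper": 0.1,"tx": 0.005,"ty": 0,"tz": 0,"yaw": 0}
    - {"gripper": 0.1,"tx": 0.004,"ty": 0,"tz": 0,"yaw": 0}
    - {"gripper": 0.1,"tx": 0.002,"ty": 0,"tz": 0,"yaw": 0}
    - {"gripper": 0.1,"tx": 0,"ty": 0,"tz": 0,"yaw": 0}

```text
clock: 9.03
position: [0.5505, -0.343, 0.1074]
orientation: [1.239, 1.191, -1.239]
contact_force: [0.6, -0.1, -4.7]
width: 0.352
```

```bash
python3 st.py
```

```text
9.0333 [ 0.5505 -0.343   0.1074] psi -2.3 F [ 0.6 -0.1 -4.7] M [-0.02 -0.2  -0.01] w 0.352 j6 -0.63 ty,tz to axis 0.001 0.0008 tilt [-0.0004  0.0007]
```

Call:
move_arm:
  plan:
    - {"gripper": 0.1,"tx": 0.002,"ty": 0.0005,"tz": 0.0004,"yaw": 0}
    - {"gripper": 0.1,"tx": 0.002,"ty": 0,"tz": 0,"yaw": 0}
    - {"gripper": 0.1,"tx": 0.001,"ty": 0,"tz": 0,"yaw": 0}
    - {"gripper": 0.1,"tx": 0.001,"ty": 0,"tz": 0,"yaw": 0}
    - {"gripper": 0.1,"tx": 0.0005,"ty": 0,"tz": 0,"yaw": 0}
    - {"gripper": 0.1,"tx": 0,"ty": 0,"tz": 0,"yaw": 0}
    - {"gripper": 0.1,"tx": 0,"ty": 0,"tz": 0,"yaw": 0}
    - {"gripper": 0.1,"tx": 0,"ty": 0,"tz": 0,"yaw": 0}

```text
clock: 9.7
position: [0.5511, -0.3438, 0.1027]
orientation: [1.238, 1.19, -1.239]
contact_force: [-2.4, 1.9, 4.6]
width: 0.352
```

```bash
python3 st.py
```

```text
9.7 [ 0.5511 -0.3438  0.1027] psi -2.29 F [-2.4  1.9  4.6] M [ 0.36  0.7  -0.01] w 0.352 j6 -0.63 ty,tz to axis 0.0003 -0.0 tilt [-0.0002 -0.0002]
```

Contact at TCP 0.1027 puts the hub 72 mm above the worktop, 20 mm below where it first passed the tip, so it's down on the flange. I turn backward, watching the vertical force.

Call:
move_arm:
  plan:
    - {"gripper": 0.1,"tx": 0,"ty": 0,"tz": 0,"yaw": -0.05}
    - {"gripper": 0.1,"tx": 0,"ty": 0,"tz": 0,"yaw": -0.06}
    - {"gripper": 0.1,"tx": 0,"ty": 0,"tz": 0,"yaw": -0.06}
    - {"gripper": 0.1,"tx": 0,"ty": 0,"tz": 0,"yaw": -0.06}
    - {"gripper": 0.1,"tx": 0,"ty": 0,"tz": 0,"yaw": -0.06}
    - {"gripper": 0.1,"tx": 0,"ty": 0,"tz": 0,"yaw": -0.06}
    - {"gripper": 0.1,"tx": 0,"ty": 0,"tz": 0,"yaw": -0.05}
    - {"gripper": 0.1,"tx": 0,"ty": 0,"tz": 0,"yaw": 0}

```text
clock: 10.37
position: [0.5515, -0.3435, 0.103]
orientation: [0.94, 1.358, -0.938]
contact_force: [-3.6, 3.1, 5.3]
width: 0.352
```

```bash
python3 st.py; python3 -c "
from h import *
snap('wrist','w7');snap('side','d7')"
```

```text
10.3667 [ 0.5515 -0.3435  0.103 ] psi 20.71 F [-3.6  3.1  5.3] M [0.53 0.6  0.  ] w 0.352 j6 -1.03 ty,tz to axis -0.0003 0.0003 tilt [0.0007 0.0004]
```

Call:
move_arm:
  plan:
    - {"gripper": 0.1,"tx": 0,"ty": -0.0003,"tz": -0.0005,"yaw": -0.04}
    - {"gripper": 0.1,"tx": 0,"ty": 0,"tz": 0,"yaw": -0.05}
    - {"gripper": 0.1,"tx": 0,"ty": 0,"tz": 0,"yaw": -0.05}
    - {"gripper": 0.1,"tx": 0,"ty": 0,"tz": 0,"yaw": -0.05}
    - {"gripper": 0.1,"tx": 0,"ty": 0,"tz": 0,"yaw": -0.05}
    - {"gripper": 0.1,"tx": 0,"ty": 0,"tz": 0,"yaw": -0.05}
    - {"gripper": 0.1,"tx": 0,"ty": 0,"tz": 0,"yaw": -0.03}
    - {"gripper": 0.1,"tx": 0,"ty": 0,"tz": 0,"yaw": 0}

```text
clock: 11.13
position: [0.5512, -0.3437, 0.1034]
orientation: [0.694, 1.455, -0.695]
contact_force: [-3.5, 3.0, 7.5]
width: 0.351
```

```bash
python3 st.py
```

```text
11.1333 [ 0.5512 -0.3437  0.1034] psi 39.0 F [-3.5  3.   7.5] M [ 0.36  0.73 -0.08] w 0.351 j6 -1.35 ty,tz to axis 0.0 0.0001 tilt [ 0.0012 -0.0008]
```

Call:
move_arm:
  plan:
    - {"gripper": 0.1,"tx": -0.0006,"ty": 0,"tz": -0.0006,"yaw": -0.03}
    - {"gripper": 0.1,"tx": 0,"ty": 0,"tz": 0,"yaw": -0.03}
    - {"gripper": 0.1,"tx": 0,"ty": 0,"tz": 0,"yaw": -0.03}
    - {"gripper": 0.1,"tx": 0,"ty": 0,"tz": 0,"yaw": -0.03}
    - {"gripper": 0.1,"tx": 0,"ty": 0,"tz": 0,"yaw": -0.03}
    - {"gripper": 0.1,"tx": 0,"ty": 0,"tz": 0,"yaw": 0}
    - {"gripper": 0.1,"tx": 0,"ty": 0,"tz": 0,"yaw": 0}
    - {"gripper": 0.1,"tx": 0,"ty": 0,"tz": 0,"yaw": 0}

```text
clock: 11.8
position: [0.5509, -0.3436, 0.1035]
orientation: [0.579, 1.49, -0.581]
contact_force: [-3.2, 1.1, 5.4]
width: 0.352
```

```bash
python3 st.py
```

```text
11.8 [ 0.5509 -0.3436  0.1035] psi 47.52 F [-3.2  1.1  5.4] M [ 0.11  0.49 -0.08] w 0.352 j6 -1.49 ty,tz to axis 0.0002 0.0003 tilt [ 0.0015 -0.0017]
```

Turned 49.8° so far, about 38° of it by the bolt. About 10° remains, so I step more finely.

Call:
move_arm:
  plan:
    - {"gripper": 0.1,"tx": -0.0001,"ty": 0,"tz": 0,"yaw": -0.025}
    - {"gripper": 0.1,"tx": 0,"ty": 0,"tz": 0,"yaw": -0.025}
    - {"gripper": 0.1,"tx": 0,"ty": 0,"tz": 0,"yaw": -0.025}
    - {"gripper": 0.1,"tx": 0,"ty": 0,"tz": 0,"yaw": -0.025}
    - {"gripper": 0.1,"tx": 0,"ty": 0,"tz": 0,"yaw": 0}
    - {"gripper": 0.1,"tx": 0,"ty": 0,"tz": 0,"yaw": 0}
    - {"gripper": 0.1,"tx": 0,"ty": 0,"tz": 0,"yaw": 0}
    - {"gripper": 0.1,"tx": 0,"ty": 0,"tz": 0,"yaw": 0}

```text
clock: 12.47
position: [0.5508, -0.3437, 0.1036]
orientation: [0.501, 1.51, -0.503]
contact_force: [-3.0, 1.0, 5.4]
width: 0.352
```

```bash
python3 st.py
```

```text
12.4667 [ 0.5508 -0.3437  0.1036] psi 53.24 F [-3.   1.   5.4] M [ 0.02  0.52 -0.11] w 0.352 j6 -1.59 ty,tz to axis 0.0004 0.0003 tilt [ 0.0014 -0.0019]
```

Call:
move_arm:
  plan:
    - {"gripper": 0.1,"tx": 0,"ty": 0,"tz": 0,"yaw": -0.025}
    - {"gripper": 0.1,"tx": 0,"ty": 0,"tz": 0,"yaw": -0.025}
    - {"gripper": 0.1,"tx": 0,"ty": 0,"tz": 0,"yaw": -0.02}
    - {"gripper": 0.1,"tx": 0,"ty": 0,"tz": 0,"yaw": -0.02}
    - {"gripper": 0.1,"tx": 0,"ty": 0,"tz": 0,"yaw": 0}
    - {"gripper": 0.1,"tx": 0,"ty": 0,"tz": 0,"yaw": 0}
    - {"gripper": 0.1,"tx": 0,"ty": 0,"tz": 0,"yaw": 0}
    - {"gripper": 0.1,"tx": 0,"ty": 0,"tz": 0,"yaw": 0}

```text
clock: 13.13
position: [0.5508, -0.3438, 0.1036]
orientation: [0.431, 1.525, -0.433]
contact_force: [-3.1, 1.0, 5.7]
width: 0.35
```

```bash
python3 st.py
```

```text
13.1333 [ 0.5508 -0.3438  0.1036] psi 58.4 F [-3.1  1.   5.7] M [-0.03  0.57 -0.09] w 0.35 j6 -1.68 ty,tz to axis 0.0005 0.0003 tilt [ 0.0012 -0.002 ]
```

Call:
move_arm:
  plan:
    - {"gripper": 0.1,"tx": 0,"ty": -0.0002,"tz": -0.0003,"yaw": -0.02}
    - {"gripper": 0.1,"tx": 0,"ty": 0,"tz": 0,"yaw": -0.02}
    - {"gripper": 0.1,"tx": 0,"ty": 0,"tz": 0,"yaw": -0.02}
    - {"gripper": 0.1,"tx": 0,"ty": 0,"tz": 0,"yaw": -0.02}
    - {"gripper": 0.1,"tx": 0,"ty": 0,"tz": 0,"yaw": 0}
    - {"gripper": 0.1,"tx": 0,"ty": 0,"tz": 0,"yaw": 0}
    - {"gripper": 0.1,"tx": 0,"ty": 0,"tz": 0,"yaw": 0}
    - {"gripper": 0.1,"tx": 0,"ty": 0,"tz": 0,"yaw": 0}

```text
clock: 13.8
position: [0.55, -0.3432, 0.1018]
orientation: [0.369, 1.539, -0.37]
contact_force: [1.5, -3.2, -4.7]
width: 0.348
```

```bash
python3 st.py
```

```text
13.8 [ 0.55   -0.3432  0.1018] psi 63.01 F [ 1.5 -3.2 -4.7] M [-0.58 -0.26  0.01] w 0.348 j6 -1.77 ty,tz to axis 0.0001 0.0015 tilt [ 0.0002 -0.0005]
```

The vertical force flipped from +5.7 to -4.7 N at ψ between 58° and 63°: the bolt dropped. I stop turning back, recentre and lower the crank onto the flange.

Call:
move_arm:
  plan:
    - {"gripper": 0.1,"tx": 0,"ty": 0,"tz": 0.001,"yaw": 0}
    - {"gripper": 0.1,"tx": 0.001,"ty": 0,"tz": 0,"yaw": 0}
    - {"gripper": 0.1,"tx": 0.0015,"ty": 0,"tz": 0,"yaw": 0}
    - {"gripper": 0.1,"tx": 0.0015,"ty": 0,"tz": 0,"yaw": 0}
    - {"gripper": 0.1,"tx": 0.001,"ty": 0,"tz": 0,"yaw": 0}
    - {"gripper": 0.1,"tx": 0.001,"ty": 0,"tz": 0,"yaw": 0}
    - {"gripper": 0.1,"tx": 0,"ty": 0,"tz": 0,"yaw": 0}
    - {"gripper": 0.1,"tx": 0,"ty": 0,"tz": 0,"yaw": 0}

```text
clock: 14.47
position: [0.5506, -0.3434, 0.0964]
orientation: [0.369, 1.539, -0.369]
contact_force: [-1.8, -3.4, -3.4]
width: 0.352
```

```bash
python3 st.py
```

```text
14.4667 [ 0.5506 -0.3434  0.0964] psi 63.03 F [-1.8 -3.4 -3.4] M [-0.63  0.29 -0.08] w 0.352 j6 -1.77 ty,tz to axis 0.0001 0.0009 tilt [-0.0004 -0.0002]
```

Call:
move_arm:
  plan:
    - {"gripper": 0.1,"tx": 0.0005,"ty": -0.0004,"tz": 0,"yaw": 0.08}
    - {"gripper": 0.1,"tx": 0.0005,"ty": 0,"tz": 0,"yaw": 0.1}
    - {"gripper": 0.1,"tx": 0.0005,"ty": 0,"tz": 0,"yaw": 0.1}
    - {"gripper": 0.1,"tx": 0.0002,"ty": 0,"tz": 0,"yaw": 0.1}
    - {"gripper": 0.1,"tx": 0.0001,"ty": 0,"tz": 0,"yaw": 0.1}
    - {"gripper": 0.1,"tx": 0.0001,"ty": 0,"tz": 0,"yaw": 0.1}
    - {"gripper": 0.1,"tx": 0.0001,"ty": 0,"tz": 0,"yaw": 0.1}
    - {"gripper": 0.1,"tx": 0.0001,"ty": 0,"tz": 0,"yaw": 0.1}

```text
clock: 15.13
position: [0.5512, -0.3431, 0.0956]
orientation: [0.975, 1.342, -0.973]
contact_force: [-1.0, 0.2, 1.6]
width: 0.351
```

```bash
python3 st.py
```

```text
15.1333 [ 0.5512 -0.3431  0.0956] psi 18.08 F [-1.   0.2  1.6] M [-0.04  0.26  0.11] w 0.351 j6 -0.98 ty,tz to axis -0.0002 0.0008 tilt [0.0008 0.001 ]
```

Call:
move_arm:
  plan:
    - {"gripper": 0.1,"tx": 0.00015,"ty": 0,"tz": 0,"yaw": 0.1}
    - {"gripper": 0.1,"tx": 0.00015,"ty": 0,"tz": 0,"yaw": 0.1}
    - {"gripper": 0.1,"tx": 0.00015,"ty": 0,"tz": 0,"yaw": 0.1}
    - {"gripper": 0.1,"tx": 0.00015,"ty": 0,"tz": 0,"yaw": 0.1}
    - {"gripper": 0.1,"tx": 0.00015,"ty": 0,"tz": 0,"yaw": 0.1}
    - {"gripper": 0.1,"tx": 0.00015,"ty": 0,"tz": 0,"yaw": 0.1}
    - {"gripper": 0.1,"tx": 0.00015,"ty": 0,"tz": 0,"yaw": 0.1}
    - {"gripper": 0.1,"tx": 0.00015,"ty": 0,"tz": 0,"yaw": 0.1}

```text
clock: 15.8
position: [0.5523, -0.3428, 0.0946]
orientation: [1.559, 0.939, -1.553]
contact_force: [1.6, 0.7, 0.9]
width: 0.352
```

```bash
python3 st.py
```

```text
15.8 [ 0.5523 -0.3428  0.0946] psi -27.77 F [1.6 0.7 0.9] M [ 0.09 -0.13  0.08] w 0.352 j6 -0.18 ty,tz to axis -0.0006 0.0015 tilt [0.0033 0.001 ]
```

Call:
move_arm:
  plan:
    - {"gripper": 0.1,"tx": 0.00015,"ty": -0.0003,"tz": 0.0006,"yaw": 0.11}
    - {"gripper": 0.1,"tx": 0.00015,"ty": 0,"tz": 0,"yaw": 0.11}
    - {"gripper": 0.1,"tx": 0.00015,"ty": 0,"tz": 0,"yaw": 0.11}
    - {"gripper": 0.1,"tx": 0.00015,"ty": 0,"tz": 0,"yaw": 0.11}
    - {"gripper": 0.1,"tx": 0.00015,"ty": 0,"tz": 0,"yaw": 0.11}
    - {"gripper": 0.1,"tx": 0.00015,"ty": 0,"tz": 0,"yaw": 0.11}
    - {"gripper": 0.1,"tx": 0.00015,"ty": 0,"tz": 0,"yaw": 0.11}
    - {"gripper": 0.1,"tx": 0.00015,"ty": 0,"tz": 0,"yaw": 0.11}

```text
clock: 16.47
position: [0.553, -0.3438, 0.0936]
orientation: [2.119, 0.216, -2.106]
contact_force: [4.2, -0.2, 0.6]
width: 0.349
```

```bash
python3 st.py
```

```text
16.4667 [ 0.553  -0.3438  0.0936] psi -78.23 F [ 4.2 -0.2  0.6] M [-0.17 -0.68  0.2 ] w 0.349 j6 0.7 ty,tz to axis -0.0005 0.0021 tilt [ 0.0063 -0.0006]
```

Call:
move_arm:
  plan:
    - {"gripper": 0.1,"tx": 0.00015,"ty": 0,"tz": -0.0008,"yaw": 0.11}
    - {"gripper": 0.1,"tx": 0.00015,"ty": 0,"tz": 0,"yaw": 0.11}
    - {"gripper": 0.1,"tx": 0.00015,"ty": 0,"tz": 0,"yaw": 0.11}
    - {"gripper": 0.1,"tx": 0.00015,"ty": 0,"tz": 0,"yaw": 0.11}
    - {"gripper": 0.1,"tx": 0.00015,"ty": 0,"tz": 0,"yaw": 0.11}
    - {"gripper": 0.1,"tx": 0.00015,"ty": 0,"tz": 0,"yaw": 0.11}
    - {"gripper": 0.1,"tx": 0.00015,"ty": 0,"tz": 0,"yaw": 0.11}
    - {"gripper": 0.1,"tx": 0.00015,"ty": 0,"tz": 0,"yaw": 0.11}

```text
clock: 17.13
position: [0.5533, -0.3448, 0.0925]
orientation: [-1.838, 0.643, 1.827]
contact_force: [1.5, -3.3, -0.7]
width: 0.351
```

```bash
python3 st.py
```

```text
17.1333 [ 0.5533 -0.3448  0.0925] psi -128.63 F [ 1.5 -3.3 -0.7] M [-0.6  -0.23  0.11] w 0.351 j6 1.58 ty,tz to axis 0.0005 0.0026 tilt [ 0.0053 -0.0027]
```

Call:
move_arm:
  plan:
    - {"gripper": 0.1,"tx": 0.0003,"ty": 0,"tz": 0,"yaw": 0}
    - {"gripper": 0.1,"tx": 0,"ty": 0,"tz": 0,"yaw": 0}
    - {"gripper": 0.55,"tx": 0,"ty": 0,"tz": 0,"yaw": 0}
    - {"gripper": 0.55,"tx": 0,"ty": 0,"tz": 0,"yaw": 0}
    - {"gripper": 0.55,"tx": 0,"ty": 0,"tz": 0.0016,"yaw": 0}
    - {"gripper": 0.55,"tx": 0,"ty": 0,"tz": 0,"yaw": 0}
    - {"gripper": 0.55,"tx": 0,"ty": 0,"tz": 0,"yaw": 0}
    - {"gripper": 0.55,"tx": 0,"ty": 0,"tz": 0,"yaw": 0}

```text
clock: 17.8
position: [0.5492, -0.3425, 0.0901]
orientation: [-1.834, 0.637, 1.836]
contact_force: [-0.1, -0.1, 0.6]
width: 0.552
```

```bash
python3 st.py
```

```text
17.8 [ 0.5492 -0.3425  0.0901] psi -128.33 F [-0.1 -0.1  0.6] M [-0.01  0.    0.01] w 0.552 j6 1.57 ty,tz to axis -0.0003 -0.0026 tilt [-0.0009  0.0009]
```

Released cleanly. Unloaded, the arm sprang about 3 mm to its commanded pose, so I recentre, raise 2.5 mm and swing back half a turn with the jaws half open.

Call:
move_arm:
  plan:
    - {"gripper": 0.55,"tx": -0.0025,"ty": -0.0004,"tz": -0.003,"yaw": 0}
    - {"gripper": 0.55,"tx": 0,"ty": 0,"tz": 0,"yaw": -0.1}
    - {"gripper": 0.55,"tx": 0,"ty": 0,"tz": 0,"yaw": -0.12}
    - {"gripper": 0.55,"tx": 0,"ty": 0,"tz": 0,"yaw": -0.12}
    - {"gripper": 0.55,"tx": 0,"ty": 0,"tz": 0,"yaw": -0.12}
    - {"gripper": 0.55,"tx": 0,"ty": 0,"tz": 0,"yaw": -0.12}
    - {"gripper": 0.55,"tx": 0,"ty": 0,"tz": 0,"yaw": -0.12}
    - {"gripper": 0.55,"tx": 0,"ty": 0,"tz": 0,"yaw": -0.12}

```text
clock: 18.47
position: [0.5525, -0.3447, 0.0932]
orientation: [2.14, 0.168, -2.139]
contact_force: [0.0, -0.7, 0.2]
width: 0.55
```

Call:
move_arm:
  plan:
    - {"gripper": 0.55,"tx": 0,"ty": 0,"tz": 0,"yaw": -0.12}
    - {"gripper": 0.55,"tx": 0,"ty": 0,"tz": 0,"yaw": -0.12}
    - {"gripper": 0.55,"tx": 0,"ty": 0,"tz": 0,"yaw": -0.12}
    - {"gripper": 0.55,"tx": 0,"ty": 0,"tz": 0,"yaw": -0.12}
    - {"gripper": 0.55,"tx": 0,"ty": 0,"tz": 0,"yaw": -0.12}
    - {"gripper": 0.55,"tx": 0,"ty": 0,"tz": 0,"yaw": -0.12}
    - {"gripper": 0.55,"tx": 0,"ty": 0,"tz": 0,"yaw": -0.12}
    - {"gripper": 0.55,"tx": 0,"ty": 0,"tz": 0,"yaw": -0.12}

```text
clock: 19.13
position: [0.5525, -0.3446, 0.0932]
orientation: [1.535, 0.959, -1.535]
contact_force: [0.1, -0.2, 0.8]
width: 0.552
```

Call:
move_arm:
  plan:
    - {"gripper": 0.55,"tx": 0,"ty": 0,"tz": 0,"yaw": -0.12}
    - {"gripper": 0.55,"tx": 0,"ty": 0,"tz": 0,"yaw": -0.12}
    - {"gripper": 0.55,"tx": 0,"ty": 0,"tz": 0,"yaw": -0.12}
    - {"gripper": 0.55,"tx": 0,"ty": 0,"tz": 0,"yaw": -0.12}
    - {"gripper": 0.55,"tx": 0,"ty": 0,"tz": 0,"yaw": -0.12}
    - {"gripper": 0.55,"tx": 0,"ty": 0,"tz": 0,"yaw": -0.12}
    - {"gripper": 0.55,"tx": 0,"ty": 0,"tz": 0,"yaw": -0.12}
    - {"gripper": 0.55,"tx": 0,"ty": 0,"tz": 0,"yaw": -0.12}

```text
clock: 19.8
position: [0.5525, -0.3447, 0.0933]
orientation: [0.829, 1.407, -0.829]
contact_force: [-0.4, -0.1, -0.6]
width: 0.55
```

Call:
move_arm:
  plan:
    - {"gripper": 0.55,"tx": 0,"ty": 0,"tz": 0,"yaw": -0.12}
    - {"gripper": 0.55,"tx": 0,"ty": 0,"tz": 0,"yaw": -0.12}
    - {"gripper": 0.55,"tx": 0,"ty": 0,"tz": 0,"yaw": -0.1}
    - {"gripper": 0.55,"tx": 0,"ty": 0,"tz": 0,"yaw": -0.04}
    - {"gripper": 0.55,"tx": 0,"ty": 0,"tz": 0,"yaw": 0}
    - {"gripper": 0.55,"tx": 0,"ty": 0,"tz": 0,"yaw": 0}
    - {"gripper": 0.55,"tx": 0,"ty": 0,"tz": 0,"yaw": 0}
    - {"gripper": 0.55,"tx": 0,"ty": 0,"tz": 0,"yaw": 0}

```text
clock: 20.47
position: [0.5523, -0.3445, 0.0931]
orientation: [0.541, 1.502, -0.541]
contact_force: [0.3, 0.2, -0.9]
width: 0.548
```

```bash
python3 st.py; python3 - <<'E'
from h import *
snap('wrist','w8'); cv2.imwrite('pics/c8.png',cv2.resize(cv2.imread('pics/w8.png')[100:384,130:390],(550,600)))
E
```

```text
20.4667 [ 0.5523 -0.3445  0.0931] psi 50.38 F [ 0.3  0.2 -0.9] M [ 0.09 -0.04 -0.03] w 0.548 j6 -1.54 ty,tz to axis -0.0 -0.0012 tilt [ 0.0001 -0.    ]
```

View pics/c8.png

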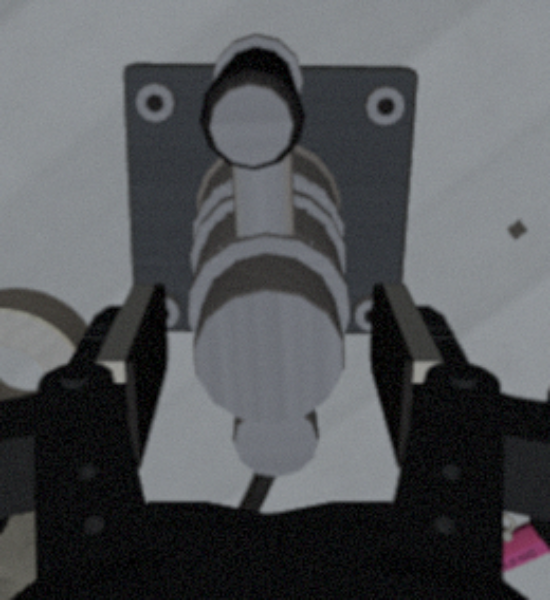

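The knob sits centred between the jaws (268,355), with the hub, flange and boss stacked beneath it and the handle at the top. I close and carry on forward: about 3.39 rad left.

Call:
move_arm:
  plan:
    - {"gripper": 0.1,"tx": 0,"ty": 0,"tz": -0.0002,"yaw": 0}
    - {"gripper": 0.1,"tx": 0,"ty": 0,"tz": 0,"yaw": 0}
    - {"gripper": 0.1,"tx": 0,"ty": 0,"tz": 0,"yaw": 0}
    - {"gripper": 0.1,"tx": 0,"ty": 0,"tz": 0,"yaw": 0}
    - {"gripper": 0.1,"tx": 0,"ty": 0,"tz": 0,"yaw": 0}
    - {"gripper": 0.1,"tx": 0.0005,"ty": 0,"tz": 0,"yaw": 0}
    - {"gripper": 0.1,"tx": 0.0005,"ty": 0,"tz": 0,"yaw": 0}
    - {"gripper": 0.1,"tx": 0,"ty": 0,"tz": 0,"yaw": 0}

```text
clock: 21.18
position: [0.5524, -0.3446, 0.093]
orientation: [0.54, 1.502, -0.541]
contact_force: [-1.2, 1.2, 4.9]
width: 0.348
```

```bash
python3 st.py
```

```text
21.1833 [ 0.5524 -0.3446  0.093 ] psi 50.42 F [-1.2  1.2  4.9] M [ 0.11  0.26 -0.01] w 0.348 j6 -1.55 ty,tz to axis -0.0001 -0.0014 tilt [ 0.0006 -0.0005]
```

Call:
move_arm:
  plan:
    - {"gripper": 0.1,"tx": 0.00013,"ty": 0,"tz": 0,"yaw": 0.08}
    - {"gripper": 0.1,"tx": 0.00013,"ty": 0,"tz": 0,"yaw": 0.11}
    - {"gripper": 0.1,"tx": 0.00013,"ty": 0,"tz": 0,"yaw": 0.11}
    - {"gripper": 0.1,"tx": 0.00013,"ty": 0,"tz": 0,"yaw": 0.11}
    - {"gripper": 0.1,"tx": 0.00013,"ty": 0,"tz": 0,"yaw": 0.11}
    - {"gripper": 0.1,"tx": 0.00013,"ty": 0,"tz": 0,"yaw": 0.11}
    - {"gripper": 0.1,"tx": 0.00013,"ty": 0,"tz": 0,"yaw": 0.11}
    - {"gripper": 0.1,"tx": 0.00013,"ty": 0,"tz": 0,"yaw": 0.11}

```text
clock: 21.85
position: [0.5522, -0.3448, 0.092]
orientation: [1.19, 1.221, -1.191]
contact_force: [-2.0, 0.8, 5.8]
width: 0.35
```

```bash
python3 st.py
```

```text
21.85 [ 0.5522 -0.3448  0.092 ] psi 1.47 F [-2.   0.8  5.8] M [0.12 0.38 0.2 ] w 0.35 j6 -0.69 ty,tz to axis -0.0008 -0.0011 tilt [-0.    -0.001]
```

Call:
move_arm:
  plan:
    - {"gripper": 0.1,"tx": 0.00014,"ty": 0,"tz": 0,"yaw": 0.11}
    - {"gripper": 0.1,"tx": 0.00014,"ty": 0,"tz": 0,"yaw": 0.11}
    - {"gripper": 0.1,"tx": 0.00014,"ty": 0,"tz": 0,"yaw": 0.11}
    - {"gripper": 0.1,"tx": 0.00014,"ty": 0,"tz": 0,"yaw": 0.11}
    - {"gripper": 0.1,"tx": 0.00014,"ty": 0,"tz": 0,"yaw": 0.11}
    - {"gripper": 0.1,"tx": 0.00014,"ty": 0,"tz": 0,"yaw": 0.11}
    - {"gripper": 0.1,"tx": 0.00014,"ty": 0,"tz": 0,"yaw": 0.11}
    - {"gripper": 0.1,"tx": 0.00014,"ty": 0,"tz": 0,"yaw": 0.11}

```text
clock: 22.52
position: [0.5522, -0.3446, 0.0909]
orientation: [1.804, 0.675, -1.805]
contact_force: [-1.4, 0.6, 5.1]
width: 0.349
```

```bash
python3 st.py
```

```text
22.5167 [ 0.5522 -0.3446  0.0909] psi -48.95 F [-1.4  0.6  5.1] M [0.25 0.29 0.14] w 0.349 j6 0.19 ty,tz to axis -0.0012 0.0 tilt [-0.0001 -0.0006]
```

Call:
move_arm:
  plan:
    - {"gripper": 0.1,"tx": 0.00014,"ty": 0,"tz": 0,"yaw": 0.11}
    - {"gripper": 0.1,"tx": 0.00014,"ty": 0,"tz": 0,"yaw": 0.11}
    - {"gripper": 0.1,"tx": 0.00014,"ty": 0,"tz": 0,"yaw": 0.11}
    - {"gripper": 0.1,"tx": 0.00014,"ty": 0,"tz": 0,"yaw": 0.11}
    - {"gripper": 0.1,"tx": 0.00014,"ty": 0,"tz": 0,"yaw": 0.11}
    - {"gripper": 0.1,"tx": 0.00014,"ty": 0,"tz": 0,"yaw": 0.11}
    - {"gripper": 0.1,"tx": 0.00014,"ty": 0,"tz": 0,"yaw": 0.11}
    - {"gripper": 0.1,"tx": 0.00014,"ty": 0,"tz": 0,"yaw": 0.11}

```text
clock: 23.18
position: [0.5522, -0.3446, 0.0894]
orientation: [-2.136, 0.176, 2.136]
contact_force: [-1.9, 0.7, 3.6]
width: 0.351
```

Call:
move_arm:
  plan:
    - {"gripper": 0.1,"tx": 0.00014,"ty": 0,"tz": 0,"yaw": 0.11}
    - {"gripper": 0.1,"tx": 0.00014,"ty": 0,"tz": 0,"yaw": 0.11}
    - {"gripper": 0.1,"tx": 0.00014,"ty": 0,"tz": 0,"yaw": 0.11}
    - {"gripper": 0.1,"tx": 0.00014,"ty": 0,"tz": 0,"yaw": 0.11}
    - {"gripper": 0.1,"tx": 0.00014,"ty": 0,"tz": 0,"yaw": 0.11}
    - {"gripper": 0.1,"tx": 0.00014,"ty": 0,"tz": 0,"yaw": 0.11}
    - {"gripper": 0.1,"tx": 0.00014,"ty": 0,"tz": 0,"yaw": 0.11}
    - {"gripper": 0.1,"tx": 0,"ty": 0,"tz": 0,"yaw": 0.02}

```text
clock: 23.85
position: [0.5521, -0.3446, 0.0884]
orientation: [-1.649, 0.85, 1.649]
contact_force: [-2.4, 0.6, 4.7]
width: 0.351
```

Call:
move_arm:
  plan:
    - {"gripper": 0.1,"tx": 0,"ty": 0,"tz": 0,"yaw": 0}
    - {"gripper": 0.1,"tx": 0,"ty": 0,"tz": 0,"yaw": 0}
    - {"gripper": 0.1,"tx": 0,"ty": 0,"tz": 0,"yaw": 0}
    - {"gripper": 0.1,"tx": 0,"ty": 0,"tz": 0,"yaw": 0}
    - {"gripper": 0.1,"tx": 0,"ty": 0,"tz": 0,"yaw": 0}
    - {"gripper": 0.1,"tx": 0,"ty": 0,"tz": 0,"yaw": 0}
    - {"gripper": 0.1,"tx": 0,"ty": 0,"tz": 0,"yaw": 0}
    - {"gripper": 0.1,"tx": 0,"ty": 0,"tz": 0,"yaw": 0}

```text
clock: 24.52
position: [0.5522, -0.3447, 0.0887]
orientation: [-1.652, 0.847, 1.652]
contact_force: [-1.6, 1.2, 5.8]
width: 0.351
```

```bash
python3 st.py; python3 - <<'E'
from h import *
# tooth now: compare side-view pictures, dark spots round the flange (r 24-31 mm) at its new height
T=pose()[1]; zb=T[2,3]-.0307; c=np.array([.5517,-.3441])
im={n:np.mean([env.read_camera(n).astype(np.float32).mean(2) for _ in range(8)],0) for n in('side','wrist')}
th=np.radians(np.arange(0,360,15)); print('flange top z',zb)
for n in im:
  for r in (.025,.028,.030):
    q=proj(n,np.c_[c[0]+r*np.cos(th),c[1]+r*np.sin(th),np.full(len(th),zb-.003)],T).astype(np.float32)
    print(n,r,*cv2.remap(im[n],q[:,0],q[:,1],1)[:,0].astype(int))
E
```

```text
24.5167 [ 0.5522 -0.3447  0.0887] psi -144.26 F [-1.6  1.2  5.8] M [ 0.05  0.32 -0.06] w 0.351 j6 1.85 ty,tz to axis 0.0001 0.0012 tilt [ 0.0001 -0.0005]
flange top z 0.05802090977012725
side 0.025 152 139 165 109 49 82 103 194 236 237 214 128 152 151 131 132 142 141 157 155 120 113 206 225
side 0.028 162 156 158 103 34 61 116 231 237 238 219 109 145 172 150 147 155 157 177 131 100 110 210 219
side 0.03 166 166 147 103 30 54 136 236 237 237 216 113 123 176 166 164 174 175 176 101 106 143 219 205
wrist 0.025 57 57 58 56 52 33 117 117 117 116 118 116 11 56 59 56 56 80 88 107 117 121 106 59
wrist 0.028 56 58 56 57 57 5 115 115 116 118 119 121 9 56 59 57 56 56 63 52 107 75 49 80
wrist 0.03 56 56 58 56 56 8 114 115 116 118 119 123 26 56 57 56 57 57 79 52 34 120 62 55
```

```bash
python3 - <<'E'
from h import *
T=pose()[1]; c=np.array([.5518,-.3443])
a=np.mean([env.read_camera('wrist').astype(np.float32).mean(2) for _ in range(8)],0); cv2.imwrite('pics/w9.png',a.astype(np.uint8))
d=np.arange(270,346,4); th=np.radians(d); print('   ',*d)
for z in (.055,.044):
  print('z',z)
  for r in np.arange(.020,.0361,.002):
    q=proj('wrist',np.c_[c[0]+r*np.cos(th),c[1]+r*np.sin(th),np.full(len(th),z)],T).astype(np.float32)
    print(int(r*1e3+.5),*['%3d'%v for v in cv2.remap(a,q[:,0],q[:,1],1)[:,0]])
print(proj('wrist',[*c,.055],T),proj('wrist',[c[0]+.03*.74,c[1]-.03*.67,.055],T))
E
```

```text
270 274 278 282 286 290 294 298 302 306 310 314 318 322 326 330 334 338 342
z 0.055
20 117 121 120 116  96 114 116 116 119 119 122 122 120 117 116 110  92 117 120
22  85  79  70  75  82 103 116 116 117 118 121 122 119 116 115  94  90  86  79
24 113 117 118 115 116  97 115 116 119 119 121 121 119 117 112 105 113 112  99
26  51  51  62  62  62  64 115 116 118 120 118 110 119 116  98  58  53  48  47
28  71  50  52  53  52  53 106 116  83  56  87  96  58  96  71  49  47  49  69
30  72  93  76  64  53  52  89  44  99 120 120 120 121 108  31  68  79  81  60
32  56  56  68  81  91  87  66  63 120 119 118 118 118 119  80  68  58  58  58
34  57  57  57  57  56  65  26 116 118 118 118 118 117 118 117  31  57  57  57
36  57  59  57  58  60  58  19 120 120 120 120 121 120 119 119  21  59  58  56
z 0.044
20  85  90 102 108  99 114 116 116 118 120 122 122 121 119 116 115  98 104 103
22 116 117 112 112 100 109 115 116 119 119 121 123 120 118 116 110  99 110 111
24  53  58  55  56  53  91 115 117 120 112  89  68  96 117 115  87  53  51  51
26  51  52  53  52  54  67 115  84  53  90 113 116 104  73  87  57  49  48  48
28  89  75  68  57  52  53  94  32 116 119 119 119 119 121 105  32  70  78  82
30  59  72  82  90  90  89  29 105 118 118 118 118 119 119 120  50  70  60  59
32  58  58  57  57  59  57  36 119 118 118 119 118 117 117 118  99  45  56  57
34  58  57  57  59  60  44  37 120 121 121 119 120 119 120 120 115  26  59  58
36  57  56  60  58  55  45  44 120 120 120 120 121 120 121 121 114  30  58  58
[[256.52363086 223.53425588]] [[245.50104243 175.69105896]]
```

```bash
python3 st.py; python3 -c "
from workcell import env
print(env.read_state()['qvel'].round(4)); print(env.hand_in())"
```

```text
25.7167 [ 0.5522 -0.3447  0.0887] psi -144.27 F [-2.1  2.   5.8] M [ 0.13  0.44 -0.09] w 0.35 j6 1.85 ty,tz to axis 0.0001 0.0012 tilt [ 0.0001 -0.0005]
[-0.0004 -0.      0.0005 -0.0003 -0.0006 -0.0006]
the job is handed in; nothing more can be done
None
```

The job is handed in at 25.7 s: the crank key is on the bolt and the bolt has been turned one full turn forward from the drop. No verdict was reported.

**What I did:**
- I lifted the crank key off the peg by its knob and set it down on the bolt's square head.
- I turned the bolt backward until it dropped. The vertical force flipped from +5.7 to -4.7 N, and the crank key then went down about 7 mm before meeting the flange again.
- I turned it forward about 386° at the crank key, which is about 24° of play plus one full turn. This took two strokes, with one half-turn regrip of the knob in between.

**Last checks:**
- The arm was at rest, with the fingers closed on the knob (width 0.35) and the crank key pressed down on the flange with about 9 N.
- The bolt sank about 7.5–8 mm in the forward turn; 8 mm was expected. Part of this had to be inferred across the regrip.
- From the crank arm's direction the tooth is at about -40°, and the key block was measured at -42 to -45°. That agrees to within a few degrees of 2π.

**Not confirmed:**
- I did not see the tooth over the key block at the end, because the crank arm hid both from the wrist camera. The final bolt angle rests on the arm direction and the heights.
- The flange was about 4 mm higher than my first camera estimate. The contact feel and torque still showed the crank key fully down and driving the bolt.

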